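# Snap a parts basket onto the drying rail

### The arm

A 6-joint arm with a two-finger parallel gripper is mounted at the origin on a cart in front of the work surface, level with it; the furniture and walls round the work are solid. World frame = base frame: x ahead of the robot, y to its left, z up, the work surface at z = 0. Lengths are in m, angles in degrees, forces in N, time in s.
With the tool pointing down it reaches from about 0.35 to 0.775 m from the base axis. Payload 5.5 kg.
Tool frame: the origin (TCP) lies between the finger pads; the fingertips stand 25 mm ahead of it and the grasp point (between the pads) lies 6 mm ahead of it; z points along the fingers, y is the line along which they close (so a half turn about z gives the same grasp; the last joint's range is limited). The gripper opens to 85 mm and grips with 20 to 120 N. Pads are 22 mm wide; open, the fingers measure 114 mm over their backs; the gripper's body (76 mm by 85 mm) begins 54 mm behind the grasp point. The pads swing forward as they close: fully open they stand 13 mm farther back than shut.
Start: joints at [-74.462, 17.945, 2.641, 74.691, 0, 82.002], TCP at [0.23, -0.527, 0.256] pointing down, gripper open.
Joint ranges: [-158.12, 158.12], [-49.38, 96.58], [-58.88, 72.47], [-126.05, 133.96], [-84.25, 85.87], [-180, 180]. Speed limits (degrees/s): [147.25, 147.25, 180, 180, 180, 180].

### API

Orientations are given as a 3x3 rotation matrix whose columns are the frame's x, y, z axes.
In Python, from station import arm gives the robot as it stands.
- The arm moves only by the tool move_arm, never from a script. Its argument "moves" is a list of rows, each a list of 3 entries, a list of its own where there are three numbers: the shift along the tool's x, y, z in cm, then the turn about the tool's z in rad, then the finger opening in cm, from 0 to 8.54. A call has 1 to 8 rows; each row shifts and turns the commanded pose from where the row before left it, along the tool's axes as they then stand; what a row does not reach is not made up. A row lasts 1/8 s, in which the tool goes at most 62.5 mm and 10.7 degrees, less where a joint would pass 70% of its speed; a pose out of reach is approached as far as the arm can. A call is refused whole if a number of a shift passes 6.25 or a number of a turn 0.188, either way. A call with a gripper value outside its range is refused whole. The fingers move at their own pace and stop on an object; "squeeze" is the grip in N (left out, the last holds). Time passes only in rows, so rows that do not move let the fingers close. It gives the time, the measured TCP pose, the force, the opening and the grip force at its end, in the units of the state.
- arm.get_state(): the state, without advancing time (a new reading comes with each control period).
- arm.snapshot(name): name is "scene" or "top"; returns (picture, depth): 384x512x3 uint8, red, green, blue; 384x512 float32, m along the optical axis (not along the pixel's ray), 0 where there is no reading.
- arm.calibration(name): a dict with "fx", "fy", "cx", "cy" (pixels), "extrinsics" (4x4, takes a point from world to camera coordinates). Camera axes: x right, y down, z forward; pixel columns grow to the right and rows downward; lengths in m; the calibration is good to about 2 mm. A picture is of the moment at which its call begins. calibration takes no time and is no camera call.
- arm.close_job(): hands the job in; it is judged then, once.
The state is a dict: "time": time; "joints": joint angles; "joint_vel": joint speeds; "joint_efforts": joint torques, N m; "ee_pos": TCP position; "orientation": TCP orientation; "wrist_force": force on the tool from outside, world axes, zero at the start; "torque": the same for the moment, N m; "grip_width": finger opening in m; "gripper_force": force on a finger pad.
Only numpy, scipy, OpenCV 4.12 (cv2) and the standard library are available. Lean on these libraries where they do the work, as an engineer would, in place of code of your own. Each camera call takes 0.05 s, during which the arm holds its last target. There are 200 camera calls.

### The job

Hang the parts basket that stands on the worktop on the drying rail, next to the one already hanging there: take it by the finger tab, bring its hook over the rail from the side and press it down until the sprung gate flicks shut under the rail, then let it hang freely. The rail's clamp is only lightly nipped, so press no harder than the gate needs (under 15 N on the rail), and leave the other basket and the things lying about where they are.

Things in the scene. Friction and masses are not known exactly. Their poses are not given: they have to be found in the camera images.
- basket: Loose parts basket with snap hook, one rigid steel piece 168 mm tall, 0.07 to 0.14 kg, standing upright on the worktop. Origin: centre of the underside of its round mesh drum (46 mm across, lid top at z = 33 mm). z up; x points to the side of the hook's nose (at the start within 0.9 rad of world +x); the hook lies in the x-z plane; y is across it, along the rail when hung.
- finger_tab (a point): Middle of the finger tab, 153 mm straight above the basket's origin: the place to pinch. The tab is a flat upright plate, 20 mm (basket x) by 9 mm (basket y), from z = 130 to 168 mm; fingers close along the basket's y. With the hook home the top of the rail is 29 mm below this point, so keep fingertips less than 25 mm below it.
- hook_mouth (a point): Middle of the shut mouth, 95.5 mm straight above the basket's origin. The mouth opens downward, 16 mm wide in x between the spine (7 mm round wire rising from the lid at x = -11.5 mm) and the nose (7 mm wire at x = +11.5 mm, its end at z = 91 mm). Between lid and nose end are 58 mm of free height, open to +x, where the rail comes in under the mouth.
- hook_seat (a point): Point in the hook's rounded top (bowl), 119.5 mm straight above the basket's origin, where the rail's axis lies when the basket hangs with the rail against the top of the bowl.
- gate (a joint): Sprung gate of the hook, a 4 mm bar 16 mm long across the mouth, hinged on the spine at x = -9 mm; rad. 0 shut (it cannot swing outward), grows as it swings up and inward, at most 1.5. Spring 0.034 N m shut, as much more per rad. A rail pressed up into the mouth opens it past 1 against up to about 10 N; it flicks shut once the rail's axis is 19 to 22 mm above the hinge; home is 24 mm.
- gate_bar: The gate's own bar, which turns with joint gate; origin on its hinge, x along the bar to its free end. When the basket hangs properly the rail does not touch it; a basket that merely sits with the shut gate on top of the rail is not hung.
- stand: Drying stand screwed to the worktop: 60 mm round flange and 10 mm post, 262 mm tall. Origin: on the post's axis at worktop level; z up, x away from the robot (yaw 0.1 to 0.4). The rail, a level 8 mm steel rod clamped to the post, runs along the stand's -y at x = +22 mm, from the post to an end knob (19 mm across) at y = -240 mm. Its height is set by the clamp: see stand_place.
- stand_place (a point): Point on the worktop plumb below the middle of the rail's free length (stand x = 22 mm, y = -155 mm). The basket may hang up to 45 mm to either side of it. The rail's axis is 178 to 218 mm above this point: the clamp is set anew each time and its height is not reported, so it has to be felt or seen. The clamp slips at about 25 N.
- hung (a joint): Swing about the rail of the basket of the same make that already hangs on it, 52 mm from the post; rad, 0 hanging straight down. A bystander.
- eyeglass: Black watchmaker's eyeglass standing on its wide end, 36 mm across, 31 mm tall; origin at the centre of its underside. A bystander.
- oil_stand: Turned brass oiler pot, 31 mm across, 32 mm tall; origin at the centre of its underside. A bystander.
- clock_wheel: Brass clock wheel lying flat, 34 mm across, 11 mm tall; origin at the centre of its underside. A bystander.
- bench_block: Round steel bench block with holes, 42 mm across, 20 mm tall; origin at the centre of its underside. A bystander.

How it is judged:
By the outcome, as a careful person would: the job done as asked, in the order asked, and still so for the second after the job is handed in, with the robot touching nothing.
It also fails if it takes over 58 s, if anything falls off the work surface, if the arm or the gripper's body presses on something with over 40 N, if the wrist force passes 120 N, or if a joint passes its speed limit or range.

## Working session

There is one attempt and no reset: what is moved stays moved. The work goes in short steps, Python scripts to look and compute and a tool call to move; the robot and the scene stay as the last step left them, time stands still between calls to the robot, and variables do not carry over. Pictures are saved under pics/ and viewed, at most 10 in all, crops included, and the job is handed in when it is done.

Besides the shell and the picture viewer there is one more tool, called after ">>>" as name(argument=value, ...) on one line, values as JSON. move_arm: Moves the arm, as the interface text tells. Its arguments: {"type":"object","properties":{"moves":{"type":"array"},"squeeze":{"type":"number"}},"required":["moves"]}

```bash
ls; mkdir -p pics
python3 - <<'E'
from station import arm
import cv2,numpy as np
np.set_printoptions(precision=4,suppress=True)
for n in("scene","top"):
    p,d=arm.snapshot(n); cv2.imwrite(f"pics/{n}0.png",p[:,:,::-1]); np.save(f"{n}0.npy",d)
    c=arm.calibration(n); print(n,c["fx"],c["fy"],c["cx"],c["cy"]);print(c["extrinsics"]); E=c["extrinsics"];print(-E[:3,:3].T@E[:3,3])
s=arm.get_state();print(s["ee_pos"],s["orientation"],s["time"],s["grip_width"],s["wrist_force"])
E
```

```text
pics
scene 369.02248844701717 369.02248844701717 249.1932497949426 189.2955672824258
[[-0.5378 -0.843   0.0059  0.3379]
 [-0.564   0.3546 -0.7458  0.3049]
 [ 0.6266 -0.4044 -0.6662  0.7161]
 [ 0.      0.      0.      1.    ]]
[-0.0951  0.4663  0.7025]
top 368.15008768287186 368.15008768287186 250.29299014381024 192.07493823466572
[[ 0.0245 -0.9997 -0.0091  0.0952]
 [-0.9872 -0.0228 -0.1579  0.4606]
 [ 0.1576  0.0129 -0.9874  1.066 ]
 [ 0.      0.      0.      1.    ]]
[0.2843 0.0919 1.1261]
[ 0.2295 -0.5268  0.2555] [[ 0.9168  0.3994 -0.0005]
 [ 0.3994 -0.9168  0.0016]
 [ 0.0002 -0.0016 -1.    ]] 0.1 0.08531115233132254 [-0.0526  0.3304 -0.0464]
```

View pics/scene0.png

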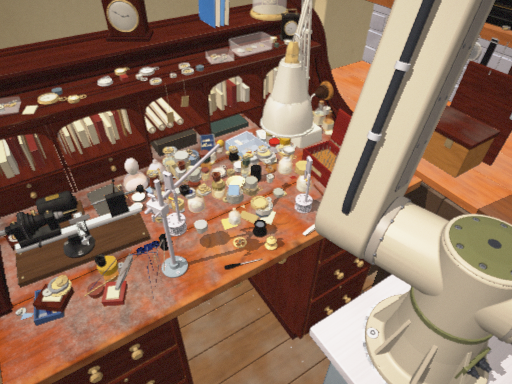

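View pics/top0.png

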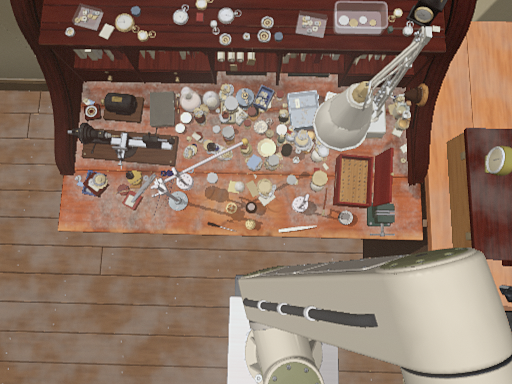

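The scene view shows the stand flange at about (174,267), the rail's knob near (219,146), the hung basket near (177,220) and the loose basket near (305,195). In the top view the stand is at (178,200), the knob at (243,148) and the basket at (302,203). Zooming both.

Run:
```python
import cv2,numpy as np
a=cv2.imread("pics/scene0.png")[130:285,140:330]; b=cv2.imread("pics/top0.png")[130:220,150:330]
a=cv2.resize(a,None,fx=4,fy=4,interpolation=cv2.INTER_CUBIC)[:600]
cv2.imwrite("pics/sceneC.png",cv2.resize(cv2.imread("pics/scene0.png")[135:280,140:330],None,fx=4,fy=4,interpolation=cv2.INTER_CUBIC))
cv2.imwrite("pics/topC.png",cv2.resize(b,None,fx=4.4,fy=4.4,interpolation=cv2.INTER_CUBIC))
```

```text
(no output)
```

View pics/sceneC.png

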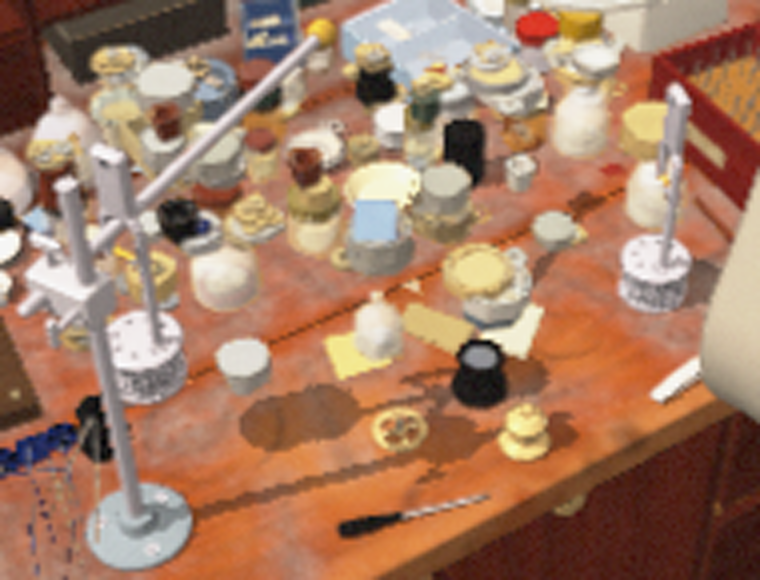

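View pics/topC.png

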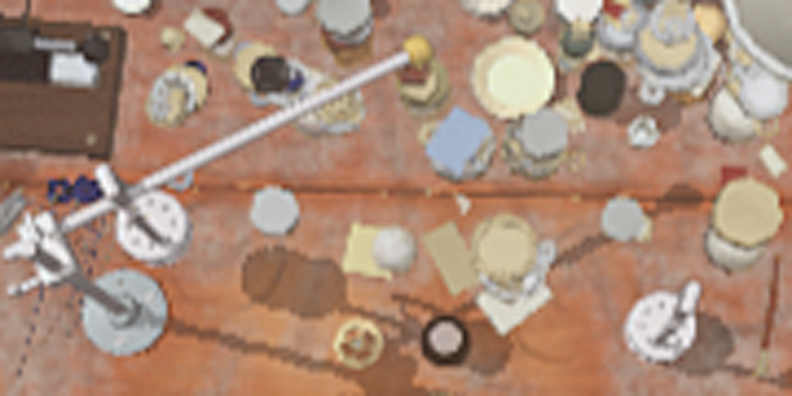

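The crops show the loose basket (tab top at scene ≈(310,158), lid at (304,199), top view ≈(307,196)), the knob at scene (220,143) / top (245,141), and the stand flange at scene (175,267) / top (178,201). Now triangulating.

```bash
cat > h.py <<'E'
import numpy as np,cv2
from station import arm
np.set_printoptions(precision=4,suppress=True)
C={n:arm.calibration(n) for n in("scene","top")}
def ray(n,u,v):
    c=C[n];E=c["extrinsics"];R=E[:3,:3]
    d=R.T@np.array([(u-c["cx"])/c["fx"],(v-c["cy"])/c["fy"],1.]);return -R.T@E[:3,3],d
def onz(n,u,v,z):
    o,d=ray(n,u,v);return o+d*(z-o[2])/d[2]
def tri(a,b):
    o1,d1=ray("scene",*a);o2,d2=ray("top",*b)
    s,t=np.linalg.lstsq(np.c_[d1,-d2],o2-o1,rcond=None)[0]
    p,q=o1+s*d1,o2+t*d2;return (p+q)/2,np.linalg.norm(p-q)
def cloud(n,d):
    c=C[n];E=c["extrinsics"];v,u=np.indices(d.shape)
    P=np.stack([(u-c["cx"])/c["fx"]*d,(v-c["cy"])/c["fy"]*d,d],-1)
    return (P-E[:3,3])@E[:3,:3]
def proj(n,p):
    c=C[n];E=c["extrinsics"];q=E[:3,:3]@p+E[:3,3];return np.array([c["fx"]*q[0]/q[2]+c["cx"],c["fy"]*q[1]/q[2]+c["cy"]])
E
python3 - <<'E'
from h import *
s=lambda x,y:(140+(x-1.5)/4,135+(y-1.5)/4)
t=lambda x,y:(150+(x-1.7)/4.4,130+(y-1.7)/4.4)
print("knob",tri(s(321,32),t(418,49)))
print("flange",onz("scene",*s(140,525),.004),onz("top",*t(125,311),.004))
print("posttop",tri(s(67,183),t(42,228)))
print("tabtop",tri(s(679,92),t(690,290)),onz("scene",*s(679,92),.168),onz("top",*t(690,290),.168))
print("lid",onz("scene",*s(656,258),.033),onz("top",*t(661,324),.033))
for n in("scene","top"):
    P=cloud(n,np.load(n+"0.npy"))
    for lab,c,r in(("loose",np.array([onz("top",*t(661,324),.033)])[0],.05),):
        m=(np.hypot(P[...,0]-c[0],P[...,1]-c[1])<r)&(P[...,2]>.015)
        Q=P[m];vv,uu=np.where(m);print(n,len(Q))
        for lo,hi in((.025,.04),(.06,.1),(.1,.13),(.13,.18)):
            q=Q[(Q[:,2]>lo)&(Q[:,2]<hi)]
            if len(q)>2:
                w,v=np.linalg.eigh(np.cov(q[:,:2].T));print(lo,len(q),q.mean(0),q.min(0),q.max(0),np.sqrt(w),v[:,1])
E
```

```text
knob (array([0.571 , 0.1225, 0.1878]), np.float64(6.919677095812557e-05))
flange [0.4302 0.33   0.004 ] [0.4327 0.3285 0.004 ]
posttop (array([0.4456, 0.3258, 0.2492]), np.float64(0.001004531085221233))
tabtop (array([ 0.4311, -0.0447,  0.1648]), np.float64(0.0025053982165485766)) [ 0.4271 -0.0425  0.168 ] [ 0.4315 -0.0433  0.168 ]
lid [ 0.425  -0.0411  0.033 ] [ 0.4284 -0.0427  0.033 ]
scene 398
0.025 156 [ 0.4235 -0.0403  0.0316] [ 0.4029 -0.0663  0.026 ] [ 0.4471 -0.0206  0.0391] [0.0119 0.0121] [-0.9882 -0.1534]
0.06 49 [ 0.4188 -0.0398  0.0856] [ 0.4111 -0.0493  0.0622] [ 0.4383 -0.0338  0.0992] [0.0023 0.0088] [-0.9507  0.31  ]
0.1 49 [ 0.4228 -0.0409  0.1143] [ 0.4113 -0.0497  0.1002] [ 0.4391 -0.036   0.1297] [0.002  0.0105] [-0.9579  0.2872]
0.13 87 [ 0.4234 -0.0402  0.1516] [ 0.4158 -0.0467  0.1303] [ 0.4366 -0.0361  0.1682] [0.0023 0.0059] [-0.9906  0.1367]
top 206
0.025 146 [ 0.4251 -0.0416  0.032 ] [ 0.4049 -0.0645  0.0269] [ 0.448  -0.0223  0.0382] [0.0109 0.0126] [-0.8239 -0.5667]
0.06 7 [ 0.4134 -0.0397  0.0878] [ 0.4115 -0.0436  0.0698] [ 0.4179 -0.0376  0.098 ] [0.0014 0.0027] [-0.7292 -0.6843]
0.1 10 [ 0.4155 -0.0398  0.1185] [ 0.4122 -0.0452  0.1023] [ 0.4201 -0.0374  0.1273] [0.0023 0.0026] [0.4427 0.8967]
0.13 39 [ 0.425  -0.043   0.1602] [ 0.4161 -0.0505  0.1303] [ 0.4358 -0.0381  0.1693] [0.0029 0.0061] [-0.946   0.3241]
```

Run:
```python
from h import *
for n in("scene","top"):
    P=cloud(n,np.load(n+"0.npy"))
    m=(P[...,2]>.13)&(P[...,2]<.29)&(P[...,0]>.38)&(P[...,0]<.62)&(P[...,1]>.08)&(P[...,1]<.40)
    Q=P[m];vv,uu=np.where(m)
    k=(Q[:,2]>.16)&(Q[:,2]<.225)&(Q[:,1]>.14)&(Q[:,1]<.24)&(Q[:,0]<.6);q=Q[k]
    for _ in range(3):
        c=q.mean(0);u,s,vt=np.linalg.svd(q-c);r=np.linalg.norm((q-c)-np.outer((q-c)@vt[0],vt[0]),axis=1);q=q[r<.008]
    print(n,len(q),c,vt[0],np.degrees(np.arctan2(*vt[0][:2])),r.std())
    b=Q[(Q[:,1]<.14)];print("near knob",b.mean(0),b.min(0),b.max(0),len(b))
    b=Q[(Q[:,2]>.24)];print("high",b.mean(0),b.min(0),b.max(0),len(b))
    m=(np.hypot(P[...,0]-.431,P[...,1]-.329)<.045)&(P[...,2]<.02)&(P[...,2]>.003);b=P[m];print("flange",b.mean(0),b.min(0),b.max(0),len(b))
    b=Q[(Q[:,1]>.22)&(Q[:,1]<.31)];
    for lo,hi in((.13,.15),(.15,.17),(.17,.19),(.19,.21),(.21,.23),(.23,.25)):
        k=b[(b[:,2]>lo)&(b[:,2]<hi)]
        if len(k):print(lo,len(k),k.mean(0),k.min(0),k.max(0))
```

```text
scene 138 [0.529  0.1925 0.1892] [-0.4814  0.8765  0.0009] -28.774328936560615 0.0011755940810511817
near knob [0.5635 0.1264 0.1903] [0.5555 0.1151 0.1803] [0.5734 0.1391 0.1971] 55
high [0.4286 0.3307 0.2534] [0.4254 0.3252 0.2413] [0.4351 0.3351 0.2627] 59
flange [0.4274 0.3323 0.0063] [0.3965 0.301  0.003 ] [0.4649 0.3737 0.0193] 357
0.13 21 [0.4632 0.2903 0.1391] [0.4605 0.2868 0.1309] [0.4673 0.293  0.1491]
0.15 47 [0.4692 0.2938 0.1618] [0.4612 0.2844 0.151 ] [0.4849 0.304  0.1699]
0.17 117 [0.4838 0.2717 0.1861] [0.461  0.2208 0.1703] [0.5157 0.3091 0.19  ]
0.19 109 [0.48   0.2814 0.1964] [0.4628 0.2207 0.19  ] [0.5158 0.3081 0.2096]
0.21 68 [0.4707 0.2961 0.2201] [0.4644 0.2875 0.2106] [0.4814 0.3025 0.2296]
0.23 40 [0.473  0.2956 0.2338] [0.4655 0.2882 0.2305] [0.4832 0.3021 0.2364]
top 136 [0.5301 0.1909 0.1904] [-0.4812  0.8766 -0.0029] -28.76378532949663 0.0011925485317589141
near knob [0.565  0.1252 0.193 ] [0.5556 0.1134 0.1871] [0.5767 0.1395 0.1995] 55
high [0.4303 0.3279 0.2568] [0.4267 0.3241 0.2403] [0.4346 0.3343 0.2649] 24
flange [0.4308 0.3279 0.0068] [0.3934 0.2877 0.003 ] [0.4707 0.3713 0.0198] 251
0.13 4 [0.4634 0.2863 0.1398] [0.4617 0.2851 0.1316] [0.4648 0.2879 0.145 ]
0.15 10 [0.4666 0.2873 0.1637] [0.4616 0.284  0.1531] [0.4766 0.2927 0.1695]
0.17 43 [0.4877 0.2648 0.1877] [0.4619 0.2222 0.1727] [0.5163 0.3088 0.1899]
0.19 77 [0.4884 0.2662 0.193 ] [0.4633 0.2217 0.19  ] [0.5154 0.3079 0.2079]
0.21 10 [0.4703 0.2891 0.2196] [0.4662 0.2862 0.2101] [0.4802 0.2922 0.2273]
0.23 28 [0.4744 0.2929 0.2355] [0.4656 0.2867 0.2319] [0.4825 0.2992 0.2382]
```

Run:
```python
from h import *
H=np.full((10,20),-1.)
for n in("top","scene"):
    d=np.load(n+"0.npy");P=cloud(n,d)
    Q=P[(d>0)&(P[...,2]<.6)]
    i=((Q[:,0]-.3)/.04).astype(int);j=((.42-Q[:,1])/.04).astype(int)
    ok=(i>=0)&(i<10)&(j>=0)&(j<20)&(Q[:,0]>.3)&(Q[:,1]<.42)
    np.maximum.at(H,(i[ok],j[ok]),Q[ok,2])
print("y:",(.40-.04*np.arange(20)).round(2))
for k in range(10):print(round(.32+.04*k,2),(H[k]*1000).astype(int))
d=np.load("top0.npy");P=cloud("top",d)
for T in((.531,.1914),(.5046,.177),(.478,.162)):
    m=(np.hypot(P[...,0]-T[0],P[...,1]-T[1])<.035)&(P[...,2]<.16);print(T,P[m][:,2].max(),m.sum())
```

```text
y: [ 0.4   0.36  0.32  0.28  0.24  0.2   0.16  0.12  0.08  0.04  0.   -0.04
 -0.08 -0.12 -0.16 -0.2  -0.24 -0.28 -0.32 -0.36]
0.32 [ 4  4  4  4  6  4  4  5  5  5  3  6  4  4  4  4 29 40 49  3]
0.36 [ 4  5  5  4 12 11  6 36 29  5 12 12 10  4 22 24 66 73 73  4]
0.4 [ 11 199 193   6   5   4  15  35  32   5   4 169  33   9  22  23 143 164
  73   5]
0.44 [ 15 218 264 102   5   5   7  33  43  38   5 168  34  10  66  65 161 166
  70   4]
0.48 [ 32  28 234 238 194  26  52  55  41  40  16  16  81  82  64  60 141 172
   4  44]
0.52 [ 30  15  30   7 194 196 192  41  38  31  17  16  84  81  66  55 146 167
   4  49]
0.56 [139 139 139  42  84  84 193 199  45  47  46  65  83 162 170 122 119 167
   2  61]
0.6 [175 173 139  59  84  82  83  81  12  79  82  80 196 282 357 235 112   4
   5  68]
0.64 [ 93  20  14  64  55  83  85   5  18  79  81  81 230 348 378 300 113  48
  42  76]
0.68 [ 21  20  14  82  79  82  82  80  78  57  59  36 207 343 354 413 441 112
  88  93]
(0.531, 0.1914) 0.08105232055071403 440
(0.5046, 0.177) 0.036858476658689424 374
(0.478, 0.162) 0.055010695623651344 389
```

Run:
```python
from h import *
T=np.array([.531,.1914]);u=np.array([-.4813,.8765])
for s in np.arange(-.03,.06,.01):
    t=T+s*u;o=[]
    for n in("top","scene"):
        P=cloud(n,np.load(n+"0.npy"))
        for r in(.024,.030,.036):
            m=(np.hypot(P[...,0]-t[0],P[...,1]-t[1])<r)&(P[...,2]<.16);o.append(round(float(P[m][:,2].max()),3) if m.any() else None)
    print(s.round(3),(-.166+s).round(3),t,o)
P=cloud("top",np.load("top0.npy"));m=(np.hypot(P[...,0]-.531,P[...,1]-.1914)<.07)&(P[...,2]<.16)&(P[...,2]>.06)
print(m.sum(),P[m].min(0),P[m].max(0))
```

```text
-0.03 -0.196 [0.5454 0.1651] [0.083, 0.083, 0.083, 0.079, 0.079, 0.079]
-0.02 -0.186 [0.5406 0.1739] [0.081, 0.083, 0.083, 0.079, 0.079, 0.079]
-0.01 -0.176 [0.5358 0.1826] [0.074, 0.083, 0.083, 0.07, 0.079, 0.079]
0.0 -0.166 [0.531  0.1914] [0.067, 0.07, 0.081, 0.069, 0.073, 0.079]
0.01 -0.156 [0.5262 0.2002] [0.023, 0.067, 0.07, 0.021, 0.065, 0.073]
0.02 -0.146 [0.5214 0.2089] [0.023, 0.027, 0.027, 0.022, 0.022, 0.064]
0.03 -0.136 [0.5166 0.2177] [0.027, 0.027, 0.027, 0.022, 0.022, 0.023]
0.04 -0.126 [0.5117 0.2265] [0.027, 0.027, 0.027, 0.022, 0.023, 0.023]
0.05 -0.116 [0.5069 0.2352] [0.027, 0.027, 0.027, 0.022, 0.023, 0.023]
189 [0.5479 0.1598 0.0603] [0.5972 0.2362 0.0849]
```

>>> move_arm(moves=[[[0, 0, 0], 0.177, 5], [[0, 0, 0], 0.177, 5], [[0, 0, 0], 0.177, 5], [[0, 0, 0], 0.177, 5], [[0, 0, 0], 0, 5]], squeeze=40)

```text
time: 0.72
ee_pos: [0.2295, -0.5269, 0.2558]
orientation: [[0.957, -0.291, -0.0], [-0.291, -0.957, 0.001], [-0.001, -0.001, -1.0]]
wrist_force: [-0.1, -0.2, 0.4]
grip_width: 0.0502
gripper_force: 0.0
```

The clear stretch of rail is at stand y ≈ -0.14, so the target there is T ≈ (0.519, 0.213). Moving above the basket.

>>> move_arm(moves=[[[0.5, -5.5, 0], 0, 5], [[0.5, -5.5, 0], 0, 5], [[0.5, -5.5, 0], 0, 5], [[0.5, -5.5, 0], 0, 5], [[0.5, -5.5, 0], 0, 5], [[0.5, -5.5, 0], 0, 5], [[0.5, -5.5, 0], 0, 5], [[0.5, -5.5, 0], 0, 5]])

```text
time: 1.72
ee_pos: [0.397, -0.1165, 0.2564]
orientation: [[0.957, -0.289, 0.001], [-0.289, -0.957, -0.0], [0.001, 0.0, -1.0]]
wrist_force: [1.0, -0.5, 0.1]
grip_width: 0.05
gripper_force: 0.0
```

>>> move_arm(moves=[[[0.6, -5, 0], 0, 5], [[0, -3.2, 0], 0, 5], [[0, 0, 0], 0, 5], [[0, 0, 0], 0, 5]])

```text
time: 2.22
ee_pos: [0.4253, -0.045, 0.2562]
orientation: [[0.958, -0.288, 0.0], [-0.288, -0.958, 0.002], [-0.0, -0.002, -1.0]]
wrist_force: [-0.6, -0.5, -0.3]
grip_width: 0.0501
gripper_force: 0.0
```

Run:
```python
from h import *
s=arm.get_state();print(s["ee_pos"],s["wrist_force"],s["joints"])
for n,p in(("scene",[.425,-.0415,.14]),("top",[.425,-.0415,.14])):
    im,d=arm.snapshot(n);np.save(n+"1.npy",d);q=proj(n,np.array(p)).astype(int);print(n,q)
    c=im[max(q[1]-45,0):q[1]+45,q[0]-35:q[0]+35,::-1]
    cv2.imwrite(f"pics/{n}1.png",cv2.resize(c,None,fx=5.5,fy=5.5,interpolation=cv2.INTER_CUBIC))
a=cv2.imread("pics/scene1.png");b=cv2.imread("pics/top1.png");cv2.imwrite("pics/both1.png",np.hstack([a,b]))
```

```text
[ 0.4253 -0.045   0.2562] [-0.6489 -0.5003 -0.3463] [-16.9008   1.6131 -17.2261  71.1717   0.1161 179.8247]
scene [308 167]
top [304 199]
```

View pics/both1.png

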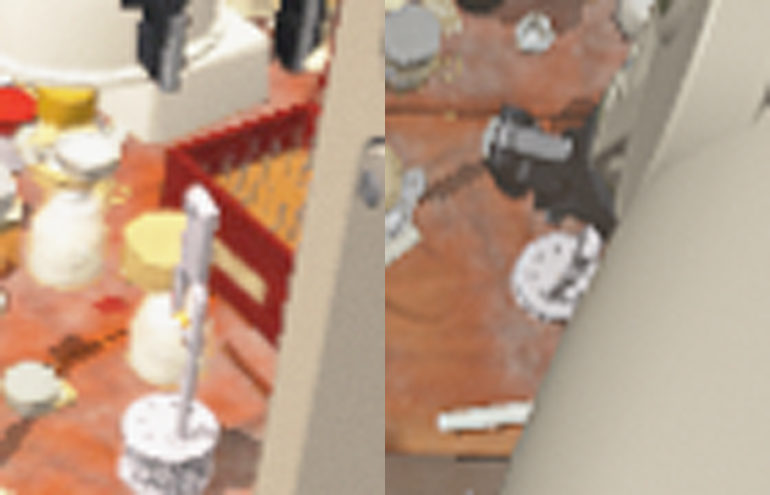

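The view shows the tab under the open fingers, clear. Joint 6 sits at its limit (179.8), so I turn the tool half round for the same grasp before descending.

>>> move_arm(moves=[[[0, 0, 0], -0.185, 5], [[0, 0, 0], -0.185, 5], [[0, 0, 0], -0.185, 5], [[0, 0, 0], -0.185, 5], [[0, 0, 0], -0.185, 5], [[0, 0, 0], -0.185, 5], [[0, 0, 0], -0.185, 5], [[0, 0, 0], -0.185, 5]])

```text
time: 3.32
ee_pos: [0.4253, -0.0459, 0.2563]
orientation: [[0.371, 0.929, 0.001], [0.929, -0.371, 0.002], [0.002, -0.0, -1.0]]
wrist_force: [-0.2, -0.2, 0.1]
grip_width: 0.0501
gripper_force: 0.0
```

>>> move_arm(moves=[[[0, 0, 0], -0.185, 5], [[0, 0, 0], -0.185, 5], [[0, 0, 0], -0.185, 5], [[0, 0, 0], -0.185, 5], [[0, 0, 0], -0.185, 5], [[0, 0, 0], -0.185, 5], [[0, 0, 0], -0.185, 5], [[0, 0, 0], -0.185, 5]])

```text
time: 4.32
ee_pos: [0.4253, -0.0459, 0.2563]
orientation: [[-0.891, 0.453, 0.001], [0.453, 0.891, 0.002], [0.0, 0.002, -1.0]]
wrist_force: [0.0, -0.1, 0.3]
grip_width: 0.05
gripper_force: 0.0
```

>>> move_arm(moves=[[[0, 0, 0], -0.18, 5], [[0, 0, 0], 0, 5], [[0, 0, 0], 0, 5]])

```text
time: 4.7
ee_pos: [0.4254, -0.0453, 0.2563]
orientation: [[-0.956, 0.295, 0.001], [0.295, 0.956, 0.002], [-0.0, 0.002, -1.0]]
wrist_force: [0.1, -0.2, 0.5]
grip_width: 0.0499
gripper_force: 0.0
```

>>> move_arm(moves=[[[0, 0.2, 3], 0, 5], [[0, 0, 3], 0, 5], [[0, 0, 2.5], 0, 5], [[0, 0, 1.2], 0, 5], [[0, 0, 0], 0, 5]])

```text
time: 5.32
ee_pos: [0.4258, -0.0425, 0.1589]
orientation: [[-0.957, 0.292, -0.001], [0.292, 0.957, 0.003], [0.001, 0.002, -1.0]]
wrist_force: [-0.1, -0.2, 0.1]
grip_width: 0.05
gripper_force: 0.0
```

>>> move_arm(moves=[[[0, 0, 0], 0, 2.5], [[0, 0, 0], 0, 2], [[0, 0, 0], 0, 1.5], [[0, 0, 0], 0, 1.2], [[0, 0, 0], 0, 0.6], [[0, 0, 0], 0, 0.2], [[0, 0, 0], 0, 0.2], [[0, 0, 0], 0, 0.2]], squeeze=40)

```text
time: 6.32
ee_pos: [0.4263, -0.0426, 0.1594]
orientation: [[-0.957, 0.291, 0.001], [0.291, 0.957, 0.002], [-0.0, 0.003, -1.0]]
wrist_force: [-0.0, -0.9, 2.6]
grip_width: 0.0087
gripper_force: 43.5
```

Gripped (8.7 mm, the tab's 9 mm). Lifting and turning to the rail's heading.

>>> move_arm(moves=[[[0, 0, -2], 0, 0.2], [[0, 0, -3.5], 0, 0.2], [[0, 0, -3.5], 0, 0.2], [[0, 0, -3], 0, 0.2], [[0, 0, -1], -0.16, 0.2], [[0, 0, 0], -0.16, 0.2], [[0, 0, 0], -0.16, 0.2], [[0, 0, 0], -0.16, 0.2]])

```text
time: 7.32
ee_pos: [0.4258, -0.0428, 0.2889]
orientation: [[-0.939, -0.343, -0.0], [-0.343, 0.939, 0.003], [-0.001, 0.002, -1.0]]
wrist_force: [0.0, -0.4, -1.4]
grip_width: 0.0083
gripper_force: 43.3
```

>>> move_arm(moves=[[[0, 0, 0], -0.16, 0.2], [[0, 0, 0], 0, 0.2], [[0, 0, 0], 0, 0.2]])

```text
time: 7.7
ee_pos: [0.4259, -0.0428, 0.2891]
orientation: [[-0.876, -0.482, 0.0], [-0.482, 0.876, 0.002], [-0.001, 0.002, -1.0]]
wrist_force: [0.8, -0.3, -0.7]
grip_width: 0.0082
gripper_force: 43.2
```

>>> move_arm(moves=[[[-1, 1.5, 0], 0, 0.2], [[-2.5, 3.5, 0], 0, 0.2], [[-3, 4, 0], 0, 0.2], [[-3, 4, 0], 0, 0.2], [[-2.5, 3.5, 0], 0, 0.2], [[-1, 1.5, 0], 0, 0.2], [[0, 0, 0], 0, 0.2], [[0, 0, 0], 0, 0.2]])

```text
time: 8.7
ee_pos: [0.4526, 0.1767, 0.2897]
orientation: [[-0.876, -0.483, 0.0], [-0.483, 0.876, 0.002], [-0.001, 0.001, -1.0]]
wrist_force: [0.7, 1.1, -0.6]
grip_width: 0.0085
gripper_force: 43.2
```

Run:
```python
from h import *
s=arm.get_state();p=s["ee_pos"];print(p,s["wrist_force"],s["joints"])
o=[]
for n in("scene","top"):
    im,d=arm.snapshot(n);np.save(n+"2.npy",d);q=proj(n,np.array([.49,.2,.2])).astype(int);print(n,q)
    o.append(cv2.resize(im[q[1]-55:q[1]+55,q[0]-36:q[0]+36,::-1],None,fx=5.4,fy=5.4,interpolation=cv2.INTER_CUBIC))
    P=cloud(n,d)
    for lo,hi in((-.165,-.15),(-.15,-.124),(-.12,-.075),(-.075,-.06),(-.06,-.035),(-.026,0)):
        m=(np.hypot(P[...,0]-p[0],P[...,1]-p[1])<.035)&(P[...,2]-p[2]>lo)&(P[...,2]-p[2]<hi)
        Q=P[m]-p
        if len(Q)>3:
            w,v=np.linalg.eigh(np.cov(Q[:,:2].T));print(lo,len(Q),Q.mean(0),Q.min(0),Q.max(0),v[:,1],np.sqrt(w))
cv2.imwrite("pics/both2.png",np.hstack(o))
```

```text
[0.4526 0.1767 0.2897] [ 0.6676  1.0768 -0.6137] [ 11.7961   7.5128  -6.0288  76.4198   0.0944 -17.065 ]
scene [206 166]
-0.165 74 [-0.0127  0.0091 -0.1555] [-0.0226 -0.0178 -0.1603] [ 0.0117  0.0247 -0.1501] [0.4585 0.8887] [0.0056 0.0128]
-0.15 313 [-0.0055  0.0064 -0.1324] [-0.0224 -0.0197 -0.1499] [ 0.0229  0.0251 -0.1245] [-0.8554 -0.5179] [0.0111 0.0121]
-0.12 48 [-0.0114 -0.0022 -0.0968] [-0.0139 -0.0054 -0.1197] [-0.0089  0.0005 -0.0754] [0.3422 0.9396] [0.0009 0.0018]
-0.075 44 [-0.0044  0.0016 -0.0651] [-0.0132 -0.006  -0.0742] [ 0.011   0.0112 -0.0605] [-0.8799 -0.4752] [0.0018 0.0093]
-0.06 69 [-0.0025  0.0022 -0.0472] [-0.0128 -0.0067 -0.0598] [ 0.0114  0.0114 -0.0351] [-0.8489 -0.5285] [0.0015 0.0109]
-0.026 143 [-0.0093  0.0053 -0.0112] [-0.0157 -0.0183 -0.0256] [ 0.003   0.0206 -0.0002] [-0.1183  0.993 ] [0.0042 0.0104]
top [213 169]
```

View pics/both2.png

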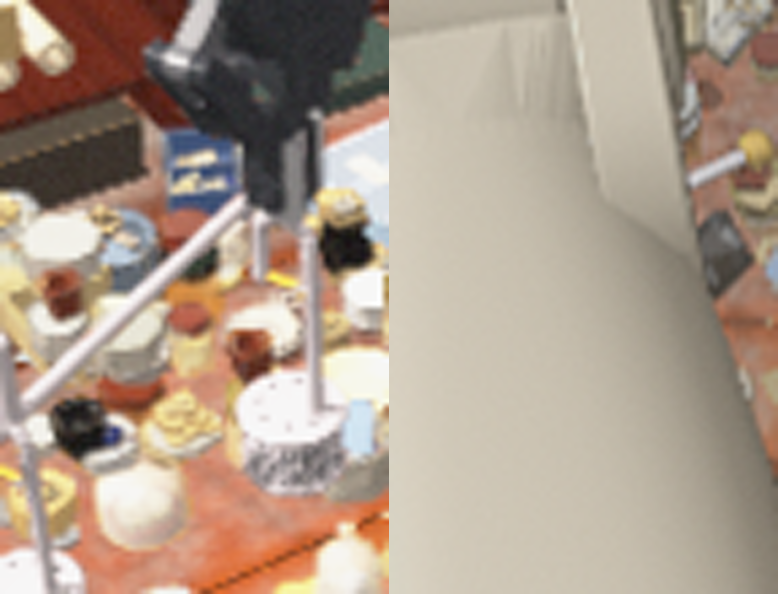

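The basket hangs straight in the gripper with the nose towards the rail; lid about 25 mm below and nose end above the rail's height. Sliding in under the nose.

>>> move_arm(moves=[[[-1, 0, 0.5], 0, 0.2], [[-2, 0, 0], 0, 0.2], [[-2, 0, 0], 0, 0.2], [[-1.5, 0, 0], 0, 0.2], [[-0.7, 0, 0], 0, 0.2], [[-0.4, 0, 0], 0, 0.2], [[0, 0, 0], 0, 0.2], [[0, 0, 0], 0, 0.2]])

```text
time: 9.8
ee_pos: [0.519, 0.2142, 0.2851]
orientation: [[-0.875, -0.484, 0.001], [-0.484, 0.875, 0.002], [-0.002, 0.002, -1.0]]
wrist_force: [-0.4, 0.8, -0.7]
grip_width: 0.0081
gripper_force: 43.2
```

Run:
```python
from h import *
s=arm.get_state();p=s["ee_pos"];print(p,s["wrist_force"])
im,d=arm.snapshot("scene");q=proj("scene",np.array([p[0],p[1],.2])).astype(int);print(q)
cv2.imwrite("pics/s3.png",cv2.resize(im[q[1]-40:q[1]+40,q[0]-45:q[0]+45,::-1],None,fx=7,fy=7,interpolation=cv2.INTER_CUBIC))
P=cloud("scene",d)-p
X=np.array([.8765,.4813,0]);Y=np.array([-.4813,.8765,0]);A=np.stack([P@X,P@Y,P[...,2]],-1)
def f(t,m):
    Q=A[m]
    if len(Q)>2:print(t,len(Q),np.median(Q,0),Q.min(0),Q.max(0))
x,y,z=A[...,0],A[...,1],A[...,2]
f("spine",(abs(x)<.02)&(abs(y)<.008)&(z>-.125)&(z<-.108))
f("nose/mouth",(abs(x)<.02)&(abs(y)<.008)&(z>-.07)&(z<-.03))
for a in(-.07,-.05,-.03,.02,.03,.04):f(f"rail{a}",(abs(x)<.03)&(abs(y-a)<.006)&(abs(z+.0972)<.015))
```

```text
[0.519  0.2142 0.2851] [-0.4169  0.8158 -0.7273]
[195 161]
spine 20 [-0.0109  0.003  -0.1167] [-0.0138 -0.0004 -0.125 ] [-0.0071  0.0053 -0.108 ]
nose/mouth 108 [-0.0056  0.0036 -0.0514] [-0.0137 -0.0015 -0.0684] [ 0.0156  0.0068 -0.0303]
rail-0.07 13 [-0.0013 -0.071  -0.0949] [-0.0052 -0.0758 -0.0991] [ 0.0017 -0.0646 -0.0937]
rail-0.05 13 [-0.0027 -0.0493 -0.0954] [-0.005  -0.0557 -0.1006] [ 0.0012 -0.0447 -0.0931]
rail-0.03 12 [-0.0025 -0.0286 -0.095 ] [-0.0047 -0.0342 -0.0994] [ 0.0028 -0.0247 -0.0928]
rail0.02 17 [-0.0022  0.0202 -0.0955] [-0.0033  0.0141 -0.1009] [ 0.0033  0.0241 -0.0925]
rail0.03 16 [-0.002   0.03   -0.0952] [-0.0051  0.0241 -0.0982] [ 0.0027  0.0357 -0.0934]
rail0.04 16 [-0.0019  0.0384 -0.0949] [-0.0051  0.0344 -0.0983] [ 0.0018  0.0454 -0.092 ]
```

View pics/s3.png

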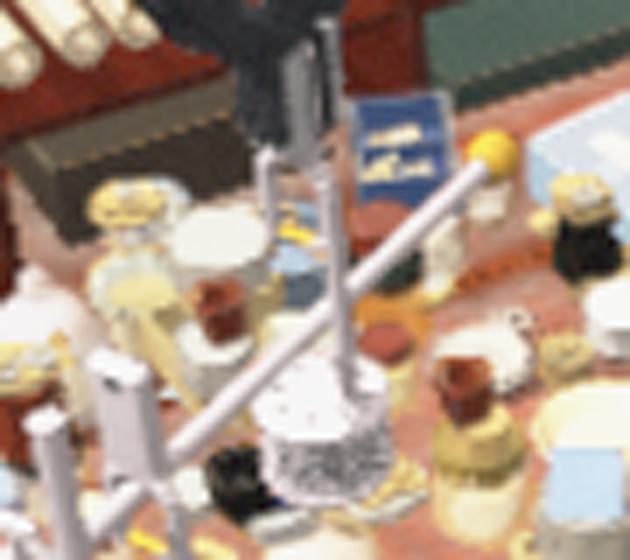

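The rail passes between spine and nose, centred within about 1 mm (rail axis ≈ 62 mm above the basket's underside, world z ≈ 0.188). Lowering to just below gate contact, then in small steps.

>>> move_arm(moves=[[[0, 0, 1], 0, 0.2], [[0, 0, 1], 0, 0.2], [[0, 0, 0.4], 0, 0.2], [[0, 0, 0], 0, 0.2]], squeeze=60)

```text
time: 10.35
ee_pos: [0.5189, 0.2143, 0.2603]
orientation: [[-0.875, -0.484, -0.0], [-0.484, 0.875, 0.002], [-0.001, 0.002, -1.0]]
wrist_force: [0.3, -0.4, -0.6]
grip_width: 0.0081
gripper_force: 62.3
```

>>> move_arm(moves=[[[0, 0, 0.2], 0, 0.2], [[0, 0, 0.2], 0, 0.2], [[0, 0, 0.2], 0, 0.2], [[0, 0, 0], 0, 0.2]])

```text
time: 10.85
ee_pos: [0.5195, 0.2144, 0.256]
orientation: [[-0.875, -0.484, 0.002], [-0.484, 0.875, 0.003], [-0.003, 0.001, -1.0]]
wrist_force: [-2.3, -0.5, 5.1]
grip_width: 0.008
gripper_force: 63.3
```

>>> move_arm(moves=[[[0, 0, 0.2], 0, 0.2], [[0, 0, 0.2], 0, 0.2], [[0, 0, 0], 0, 0.2]])

```text
time: 11.22
ee_pos: [0.5195, 0.2144, 0.2529]
orientation: [[-0.875, -0.484, 0.003], [-0.484, 0.875, 0.003], [-0.004, 0.001, -1.0]]
wrist_force: [-3.6, -0.8, 9.8]
grip_width: 0.0082
gripper_force: 64.2
```

>>> move_arm(moves=[[[0.1, 0, 0], 0, 0.2], [[0.1, 0, 0], 0, 0.2], [[0, 0, 0], 0, 0.2]])

```text
time: 11.6
ee_pos: [0.5188, 0.2139, 0.2532]
orientation: [[-0.875, -0.484, 0.005], [-0.484, 0.875, 0.004], [-0.007, 0.001, -1.0]]
wrist_force: [0.5, 0.3, 9.3]
grip_width: 0.0083
gripper_force: 63.9
```

```bash
cat > rel.py <<'E'
from h import *
s=arm.get_state();p=s["ee_pos"];print(s["time"],p,s["wrist_force"],s["torque"])
im,d=arm.snapshot("scene");q=proj("scene",np.array([p[0],p[1],.2])).astype(int)
import sys
if len(sys.argv)>1: cv2.imwrite(sys.argv[1],cv2.resize(im[q[1]-30:q[1]+30,q[0]-30:q[0]+30,::-1],None,fx=9,fy=9,interpolation=cv2.INTER_CUBIC))
P=cloud("scene",d)-p
X=np.array([.8765,.4813,0]);Y=np.array([-.4813,.8765,0]);A=np.stack([P@X,P@Y,P[...,2]],-1)
def f(t,m):
    Q=A[m]
    if len(Q)>2:print(t,len(Q),np.median(Q,0),Q.min(0),Q.max(0))
x,y,z=A[...,0],A[...,1],A[...,2]
f("spine",(abs(x)<.02)&(abs(y)<.008)&(z>-.125)&(z<-.075))
f("hook",(abs(x)<.02)&(abs(y)<.008)&(z>-.06)&(z<-.03))
f("lid",(abs(x)<.02)&(abs(y)<.02)&(z>-.132)&(z<-.12))
for a in(-.05,-.03,.02,.03,.04):f(f"rail{a}",(abs(x)<.03)&(abs(y-a)<.006)&(abs(z+p[2]-.188)<.012))
E
python3 rel.py pics/s4.png
```

```text
11.6 [0.5188 0.2139 0.2532] [0.5075 0.2709 9.323 ] [0.03   0.0678 0.0265]
spine 52 [-0.011   0.0037 -0.1004] [-0.0143 -0.0005 -0.1246] [-0.0073  0.0062 -0.0751]
hook 80 [-0.0016  0.0035 -0.0464] [-0.0147 -0.0006 -0.0599] [ 0.0159  0.0074 -0.0315]
lid 159 [-0.0005  0.0043 -0.128 ] [-0.0199 -0.0199 -0.1313] [ 0.0199  0.0199 -0.12  ]
rail-0.05 14 [-0.0024 -0.0506 -0.0636] [-0.0043 -0.0548 -0.0684] [ 0.0016 -0.0446 -0.0621]
rail-0.03 14 [-0.0016 -0.03   -0.0635] [-0.0042 -0.0357 -0.0672] [ 0.003  -0.0243 -0.0615]
rail0.02 18 [-0.0012  0.0209 -0.0637] [-0.0036  0.0148 -0.0698] [ 0.0041  0.0259 -0.0607]
rail0.03 15 [-0.0008  0.0294 -0.0631] [-0.0037  0.0246 -0.0698] [ 0.0028  0.0356 -0.0607]
rail0.04 16 [-0.0014  0.0388 -0.0631] [-0.0042  0.0343 -0.0663] [ 0.0022  0.046  -0.0612]
```

View pics/s4.png

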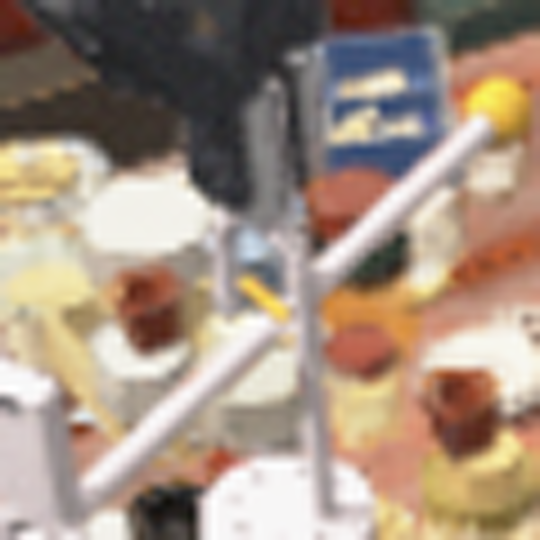

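The yellow gate bar is seen swinging up at crop (265,298), with the rail in the mouth, centred. Near the gate's peak force; continuing gently.

>>> move_arm(moves=[[[0, 0, 0.1], 0, 0.2], [[0, 0, 0], 0, 0.2]])

```text
time: 11.9
ee_pos: [0.5189, 0.2139, 0.2525]
orientation: [[-0.875, -0.484, 0.006], [-0.484, 0.875, 0.004], [-0.007, 0.001, -1.0]]
wrist_force: [-0.9, 0.0, 8.7]
grip_width: 0.0078
gripper_force: 64.0
```

>>> move_arm(moves=[[[0, 0, 0.1], 0, 0.2], [[0, 0, 0], 0, 0.2]])

```text
time: 12.15
ee_pos: [0.5184, 0.2136, 0.2512]
orientation: [[-0.875, -0.484, 0.005], [-0.484, 0.875, 0.003], [-0.005, 0.0, -1.0]]
wrist_force: [-2.2, -1.8, 9.5]
grip_width: 0.0083
gripper_force: 63.9
```

>>> move_arm(moves=[[[0, 0, 0.1], 0, 0.2], [[0, 0, 0.1], 0, 0.2], [[0, 0, 0], 0, 0.2]])

```text
time: 12.52
ee_pos: [0.5176, 0.2132, 0.2484]
orientation: [[-0.875, -0.484, 0.002], [-0.484, 0.875, 0.002], [-0.003, 0.001, -1.0]]
wrist_force: [-2.3, -1.9, 6.4]
grip_width: 0.0081
gripper_force: 63.5
```

>>> move_arm(moves=[[[0, 0, 0.1], 0, 0.2], [[0, 0, 0.1], 0, 0.2], [[0, 0, 0], 0, 0.2]])

```text
time: 12.9
ee_pos: [0.5172, 0.2131, 0.246]
orientation: [[-0.875, -0.484, 0.001], [-0.484, 0.875, 0.002], [-0.002, 0.001, -1.0]]
wrist_force: [-3.7, -2.5, 5.2]
grip_width: 0.0083
gripper_force: 63.4
```

>>> move_arm(moves=[[[0, 0, 0.15], 0, 0.2], [[0, 0, 0.15], 0, 0.2], [[0, 0, 0.1], 0, 0.2], [[0, 0, 0], 0, 0.2]])

```text
time: 13.4
ee_pos: [0.5169, 0.2131, 0.2411]
orientation: [[-0.875, -0.484, -0.0], [-0.484, 0.875, 0.002], [-0.001, 0.001, -1.0]]
wrist_force: [-3.9, -2.8, 4.3]
grip_width: 0.0083
gripper_force: 63.2
```

>>> move_arm(moves=[[[0, 0, 0.15], 0, 0.2], [[0, 0, 0.15], 0, 0.2], [[0, 0, 0.1], 0, 0.2], [[0, 0, 0], 0, 0.2]])

```text
time: 13.9
ee_pos: [0.517, 0.2133, 0.2361]
orientation: [[-0.875, -0.484, -0.001], [-0.484, 0.875, 0.002], [0.0, 0.002, -1.0]]
wrist_force: [-4.1, -2.1, -0.4]
grip_width: 0.0079
gripper_force: 62.7
```

>>> move_arm(moves=[[[0, 0, 0.15], 0, 0.2], [[0, 0, 0.15], 0, 0.2], [[0, 0, 0.1], 0, 0.2], [[0, 0, 0], 0, 0.2]])

```text
time: 14.4
ee_pos: [0.5188, 0.214, 0.2333]
orientation: [[-0.875, -0.484, 0.003], [-0.484, 0.875, 0.004], [-0.005, 0.001, -1.0]]
wrist_force: [0.6, 0.3, -0.3]
grip_width: 0.0085
gripper_force: 62.4
```

The lateral gate force vanished — probably flicked shut. Lowering slowly to feel the bowl.

>>> move_arm(moves=[[[0, 0, 0.1], 0, 0.2], [[0, 0, 0.1], 0, 0.2], [[0, 0, 0], 0, 0.2]])

```text
time: 14.78
ee_pos: [0.5177, 0.2136, 0.231]
orientation: [[-0.875, -0.484, 0.001], [-0.484, 0.875, 0.002], [-0.002, 0.002, -1.0]]
wrist_force: [-0.6, -0.3, -0.4]
grip_width: 0.0081
gripper_force: 62.4
```

>>> move_arm(moves=[[[0, 0, 0.1], 0, 0.2], [[0, 0, 0], 0, 0.2]])

```text
time: 15.02
ee_pos: [0.5175, 0.2135, 0.2299]
orientation: [[-0.875, -0.484, 0.001], [-0.484, 0.875, 0.002], [-0.002, 0.002, -1.0]]
wrist_force: [0.2, -0.2, -1.1]
grip_width: 0.008
gripper_force: 62.4
```

```bash
sed -i 's/z+p\[2\]-.188)<.012/z+p[2]-.188)<.012/' rel.py; python3 rel.py pics/s5.png
```

```text
15.025 [0.5175 0.2135 0.2299] [ 0.1786 -0.1617 -1.1286] [0.0026 0.0109 0.0459]
spine 50 [-0.012   0.004  -0.0995] [-0.0145 -0.0023 -0.1248] [-0.0065  0.0066 -0.076 ]
hook 63 [-0.0076  0.004  -0.0412] [-0.0137 -0.0008 -0.0591] [ 0.0154  0.0074 -0.0306]
lid 163 [-0.0004  0.0045 -0.1279] [-0.0199 -0.0198 -0.1317] [ 0.0193  0.0197 -0.1201]
rail-0.05 16 [-0.0006 -0.0491 -0.0403] [-0.0026 -0.056  -0.0465] [ 0.0029 -0.0444 -0.0377]
rail-0.03 12 [-0.     -0.0302 -0.0405] [-0.0022 -0.0336 -0.0436] [ 0.0041 -0.0244 -0.0378]
rail0.02 18 [-0.0009  0.0204 -0.0402] [-0.0033  0.0143 -0.0456] [ 0.0047  0.026  -0.0369]
rail0.03 15 [ 0.0003  0.0286 -0.0403] [-0.0035  0.0248 -0.0456] [ 0.0048  0.0355 -0.0369]
rail0.04 14 [-0.0004  0.0401 -0.0397] [-0.0035  0.0353 -0.0432] [ 0.003   0.0451 -0.0382]
```

View pics/s5.png

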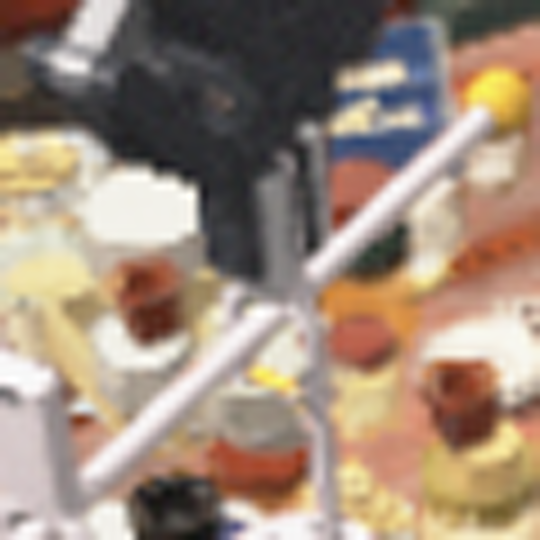

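The gate bar (crop (275,380)) is shut below the rail. Seating the last few mm by feel.

>>> move_arm(moves=[[[0, 0, 0.1], 0, 0.2], [[0, 0, 0.05], 0, 0.2], [[0, 0, 0], 0, 0.2]])

```text
time: 15.45
ee_pos: [0.5175, 0.2135, 0.2284]
orientation: [[-0.875, -0.484, 0.001], [-0.484, 0.875, 0.002], [-0.002, 0.002, -1.0]]
wrist_force: [0.6, 0.2, -0.4]
grip_width: 0.0082
gripper_force: 62.4
```

>>> move_arm(moves=[[[0, 0, 0.05], 0, 0.2], [[0, 0, 0], 0, 0.2]])

```text
time: 15.7
ee_pos: [0.5176, 0.2135, 0.2279]
orientation: [[-0.875, -0.484, 0.001], [-0.484, 0.875, 0.002], [-0.002, 0.002, -1.0]]
wrist_force: [0.2, 0.3, -1.1]
grip_width: 0.0081
gripper_force: 62.4
```

>>> move_arm(moves=[[[0, 0, 0.05], 0, 0.2], [[0, 0, 0.05], 0, 0.2], [[0, 0, 0], 0, 0.2]])

```text
time: 16.08
ee_pos: [0.5176, 0.2135, 0.2274]
orientation: [[-0.875, -0.484, 0.001], [-0.484, 0.875, 0.002], [-0.002, 0.002, -1.0]]
wrist_force: [-0.3, 0.2, 3.3]
grip_width: 0.0084
gripper_force: 62.8
```

>>> move_arm(moves=[[[0, 0, 0.05], 0, 0.2], [[0, 0, 0], 0, 0.2]])

```text
time: 16.32
ee_pos: [0.5177, 0.2135, 0.2273]
orientation: [[-0.875, -0.484, 0.002], [-0.484, 0.875, 0.003], [-0.003, 0.001, -1.0]]
wrist_force: [-2.0, -0.2, 6.5]
grip_width: 0.0082
gripper_force: 63.4
```

Home felt (bowl contact at TCP z = 0.2274). Easing off and opening a little at a time.

>>> move_arm(moves=[[[0, 0, -0.1], 0, 0.2], [[0, 0, 0], 0, 0.2]])

```text
time: 16.58
ee_pos: [0.5177, 0.2135, 0.2274]
orientation: [[-0.875, -0.484, 0.001], [-0.484, 0.875, 0.002], [-0.002, 0.002, -1.0]]
wrist_force: [0.2, 0.1, 2.6]
grip_width: 0.0078
gripper_force: 62.7
```

>>> move_arm(moves=[[[0, 0, 0], 0, 1.1], [[0, 0, 0], 0, 1.3], [[0, 0, 0], 0, 1.6], [[0, 0, 0], 0, 2], [[0, 0, 0], 0, 2.5], [[0, 0, 0], 0, 3], [[0, 0, 0], 0, 3], [[0, 0, 0], 0, 3]])

```text
time: 17.58
ee_pos: [0.5176, 0.2135, 0.2275]
orientation: [[-0.875, -0.484, 0.001], [-0.484, 0.875, 0.002], [-0.002, 0.002, -1.0]]
wrist_force: [-0.2, 0.2, 0.4]
grip_width: 0.0299
gripper_force: 0.0
```

>>> move_arm(moves=[[[0, 0, -0.5], 0, 3], [[0, 0, -1], 0, 3], [[0, 0, -2], 0, 3], [[0, 0, -3], 0, 3], [[0, 0, -3], 0, 3], [[0, 0, -3], 0, 3], [[0, 0, -2], 0, 3], [[0, 0, 0], 0, 3]])

```text
time: 18.58
ee_pos: [0.5182, 0.2134, 0.3748]
orientation: [[-0.875, -0.484, 0.005], [-0.484, 0.875, 0.003], [-0.006, 0.001, -1.0]]
wrist_force: [0.1, -0.6, -0.1]
grip_width: 0.0299
gripper_force: 0.0
```

>>> move_arm(moves=[[[3, -3, 0], 0, 3], [[4, -4, 0], 0, 3], [[4, -4, 0], 0, 3], [[3, -3, 0], 0, 3], [[0, 0, 0], 0, 3], [[0, 0, 0], 0, 3], [[0, 0, 0], 0, 3], [[0, 0, 0], 0, 3]])

```text
time: 19.58
ee_pos: [0.4629, 0.0238, 0.3717]
orientation: [[-0.874, -0.485, 0.0], [-0.485, 0.874, 0.003], [-0.002, 0.002, -1.0]]
wrist_force: [0.6, -0.1, 0.1]
grip_width: 0.0301
gripper_force: 0.0
```

>>> move_arm(moves=[[[0, 0, 0], 0, 3], [[0, 0, 0], 0, 3], [[0, 0, 0], 0, 3], [[0, 0, 0], 0, 3], [[0, 0, 0], 0, 3], [[0, 0, 0], 0, 3], [[0, 0, 0], 0, 3], [[0, 0, 0], 0, 3]])

```text
time: 20.58
ee_pos: [0.4626, 0.0229, 0.372]
orientation: [[-0.875, -0.484, 0.001], [-0.484, 0.875, 0.002], [-0.002, 0.002, -1.0]]
wrist_force: [-0.1, 0.2, 0.5]
grip_width: 0.03
gripper_force: 0.0
```

Run:
```python
from h import *
s=arm.get_state();print(s["time"],s["ee_pos"],s["wrist_force"])
im,d=arm.snapshot("scene");im2,d2=arm.snapshot("scene")
a=cv2.imread("pics/scene0.png")
cv2.imwrite("pics/s6.png",cv2.resize(im[130:280,140:300,::-1],None,fx=4,fy=4,interpolation=cv2.INTER_CUBIC))
P=cloud("scene",d)
for t,c in(("new",(.5176,.2135)),("hung",(.473,.294))):
  for lo,hi in((.205,.25),(.075,.105)):
    m=(np.hypot(P[...,0]-c[0],P[...,1]-c[1])<.028)&(P[...,2]>lo)&(P[...,2]<hi);Q=P[m];print(t,lo,m.sum(),Q.mean(0),Q.min(0),Q.max(0))
d0=np.load("scene0.npy");P0=cloud("scene",d0)
m=(np.hypot(P0[...,0]-.473,P0[...,1]-.294)<.028)&(P0[...,2]>.205);print("hung before",P0[m].mean(0),P0[m].max(0))
m=(P[...,2]>.16)&(P[...,2]<.205)&(P[...,1]>.14)&(P[...,1]<.19)&(P[...,0]<.6)&(P[...,0]>.5);print("rail z",np.median(P[m][:,2]),"before",np.median(P0[(P0[...,2]>.16)&(P0[...,2]<.205)&(P0[...,1]>.14)&(P0[...,1]<.19)&(P0[...,0]<.6)&(P0[...,0]>.5)][:,2]))
```

```text
20.575 [0.4626 0.0229 0.372 ] [-0.0574  0.212   0.4537]
new 0.205 111 [0.5149 0.2172 0.2224] [0.5082 0.2083 0.2054] [0.5249 0.2246 0.2369]
new 0.075 283 [0.5112 0.2199 0.0944] [0.4937 0.1938 0.0752] [0.5383 0.2391 0.1025]
hung 0.205 126 [0.4714 0.2958 0.2224] [0.4638 0.2872 0.205 ] [0.4822 0.3025 0.2365]
hung 0.075 299 [0.4678 0.2965 0.0952] [0.4513 0.2724 0.0751] [0.4968 0.3151 0.1034]
hung before [0.4715 0.2959 0.2227] [0.4832 0.3026 0.2364]
rail z 0.18951932857843673 before 0.18947702619171958
```

View pics/s6.png

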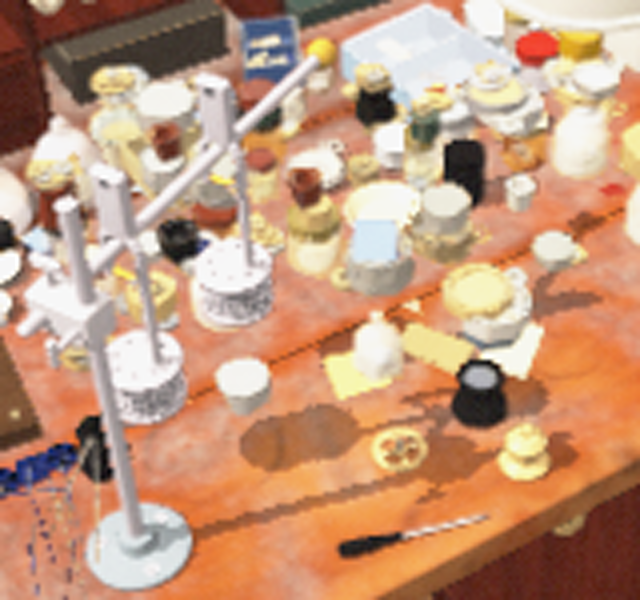

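The picture shows the basket hanging at crop (235,280) just like its neighbour, with the gate shut below the rail; the rail and the other things have not moved. Handing in.

```bash
python3 -c "
from station import arm
print(arm.close_job())"
```

```text
the job is handed in; nothing more can be done
None
```

The basket hangs freely on the rail beside the other one with its gate shut under the rail; the highest push I read was about 10 N, the rail and the other basket measured unmoved, and I handed the job in after about 21 s.

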